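# Release the sprung drawer of the control box with a dowel

## Robot

A 6-joint arm with a two-finger parallel gripper is mounted at the origin on the work surface. World frame = base frame: x ahead of the robot, y to its left, z up, the work surface at z = 0. Lengths are in mm, angles in degrees, forces in N, time in s.
With the tool pointing down it reaches from about 350 to 975 mm from the base axis. Payload 7.1 kg.
Tool frame: the origin (TCP) lies on the centre line of the jaws, within the pads' length; the fingertips stand 25 mm ahead of it and the grasp point (between the pads) lies 6 mm ahead of it (arm.tcp_to_tips is the distance from the TCP to the fingertips, in mm); z points along the fingers, y is the line along which they close (so a half turn about z gives the same grasp; the last joint's range is limited). The gripper opens to 88 mm and grips with 3 to 60 N. Pads are 20 mm wide; open, the fingers measure 115 mm over their backs; the gripper's body (75 mm by 178 mm) begins 61 mm behind the grasp point.
Start: joints at [68.239, 24.242, 93.386, -0, 62.372, -1.089], TCP at [220.607, 584.754, 247.675] pointing down, gripper open.
Joint ranges: [-172.04, 172.04], [-51.8, 120.97], [4.93, 147.93], [-75.15, 255.16], [6.16, 154.13], [-145.62, 145.62]. Speed limits (degrees/s): [136.94, 136.94, 172.46, 180, 180, 180].

## Interface

Orientations are given as a 3x3 rotation matrix whose columns are the frame's x, y, z axes.
In Python, from workcell import arm gives the robot as it stands.
- The arm moves only by the tool move_arm, never from a script. Its argument "steps" is text: rows parted by semicolons, each of 7 numbers parted by spaces: the closure, from -1 (fully open) to 1 (shut), then the shift along the world's x, y, z in mm, then the turn, a rotation vector about the world's x, y, z in rad. A call has 1 to 5 rows; each row shifts and turns the commanded pose from where the row before left it; what a row does not reach is not made up. A row lasts 1/10 s, in which the tool goes at most 50 mm and 8.59 degrees, less where a joint would pass 70% of its speed; a pose out of reach is approached as far as the arm can. A call is refused whole if a number of a shift passes 50 or a number of a turn 0.15, either way. A call with a gripper value outside its range is refused whole. The fingers move at their own pace and stop on an object; "squeeze" is the grip in N (left out, the last holds). Time passes only in rows, so rows that do not move let the fingers close. It gives the time, the measured TCP pose, the force, the opening and the grip force at its end, in the units of the state.
- arm.get_obs(): the state, without advancing time (a new reading comes with each control period).
- arm.snapshot(name): name is "side" or "top" or "wrist"; returns a dict with "img" (384x512x3 uint8, blue, green, red), "depth" (384x512 float32, mm along the optical axis (not along the pixel's ray), 0 where there is no reading), "fx", "fy", "cx", "cy" (pixels), "extrinsics" (4x4, takes a point from camera to world coordinates); the wrist camera has in their place "mount" (4x4, takes a point from camera to tool coordinates, whose origin is the TCP and whose axes are the flange's). Camera axes: x right, y down, z forward; pixel columns grow to the right and rows downward; lengths in mm; the calibration is good to about 2 mm. A picture is of the moment at which its call begins: read the wrist's pose just before it.
- arm.hand_in(): hands the job in; it is judged then, once.
Trained networks look in the newest picture that a camera, given by its name, has taken for a name from the list of things; names that differ only in an ending like _2 or _b are one class to them, and where a whole thing is asked for, a point or a joint stands for the part that bears it (a point fixed in the world has none). Each returns a list of dicts, best first, with "confidence" (0 to 1); they miss things now and then, are a little off and sometimes report something else, mostly with a low value. They report only what shows in the picture. A call takes as long as a camera call. They do not tell look-alikes from the thing itself.
- arm.masks_of(label, camera): "region" (384x512 bool, what is visible of it).
- arm.landmark_of(label, camera): "point" ([x, y, z] in mm, in world coordinates, good to about 4 mm: a listed point, or the origin of a listed thing).
The state is a dict: "clock": time; "joint_pos": joint angles; "joint_vel": joint speeds; "joint_efforts": joint torques, N m; "eef_pos": TCP position; "eef_rot": TCP orientation; "ft_force": force on the tool from outside, world axes, zero at the start; "ft_torque": the same for the moment, N m; "finger_gap": finger opening in mm; "grip_force": force on a finger pad.
Only numpy, scipy, OpenCV 4.12 (cv2) and the standard library are available. Lean on these libraries where they do the work, as an engineer would, in place of code of your own. Each camera call takes 0.05 s, during which the arm holds its last target. There are 200 camera calls.

## Task

The spare-parts drawer of the pine control box with the toggle switches is held shut by a spring catch. Pick up the slim plain dowel (not the thick one), push its lower end straight down into the square hole in the top of the box until the catch lets go and the drawer springs open. Then put the dowel into the shallow plywood tray, let go of it, and leave the drawer open.

Things in the scene. Friction and masses are not known exactly. Their poses are not given: they have to be found in the camera images.
- dowel_center (a point): Centre of the slim plain pine dowel: a round rod 14 mm in diameter, 110 mm long, about 30 g, standing loose and upright on its flat end on the bench (this point 55 mm above the bench). Both ends are alike. A thick dowel of the same length, 45 mm in diameter, also stands there and does not fit the hole; either may be the nearer one.
- release_hole (a point): Centre of the 34 mm square hole's mouth in the top (100 mm high) of the fixed pine box, 160 x 180 mm. z up, x level to the drawer front, 31 mm off. The catch's flat dark steel top fills the hole 6 mm below the mouth, yields straight down (2 to 4 N) and lets go with the dowel's end 16 mm below the mouth; 20 to 24 mm is sure, 40 mm free. Toggles, 23 mm tall, start 85 mm behind the hole.
- drawer (a joint): How far the drawer stands out of the box, in m: about 0 when shut and caught, 0.070 fully open. Once the catch lets go, its own spring slides it out level along the hole's x axis, away from the hole, within about half a second, and it stays out. Shut, its front stands 10 mm proud of the box. It cannot be pulled open while caught.
- tray_in (a point): Centre of the inner floor of the plywood tray, 5 mm above the bench. The tray is fixed, open on top, 180 mm (its x axis) x 140 mm (its y axis) outside, 25 mm high, walls and floor 5 mm thick, and empty. The dowel may stand, lie or lean in it.
Things that resemble listed ones, but are neither listed nor needed, are in the scene too. Of the things shaped like the part that bears release_hole, the wooden one is meant.

How it is judged (in metres and radians):
On the way, in this order (a step that is already met when the one before it is completed fails the run):
1. the slim dowel's lower end is in the release hole while the drawer is still shut (horizontal distance between dowel_center and release_hole below 0.02 m and z of dowel_center in the frame of release_hole between 0 and 0.053 m and angle between dowel_center's own z axis and vertical below 0.35 rad and value of joint drawer below 0.01 m), for 0.02 s.
2. the drawer has sprung open (value of joint drawer above 0.05 m), for 0.1 s.
At the end, for the whole second after the job is handed in: The drawer stands at least 50 mm out, and the slim dowel rests in the tray, standing, lying or leaning: its centre over the tray (within 90 mm along and 70 mm across of the tray's middle) and no more than 65 mm above the tray's floor, at rest (under 0.03 m/s) and released (value of joint drawer above 0.05 m and x of dowel_center in the frame of tray_in between -0.09 and 0.09 m and y of dowel_center in the frame of tray_in between -0.07 and 0.07 m and z of dowel_center in the frame of tray_in below 0.065 m and linear speed of dowel below 0.03 m/s); the robot touches nothing.
It also fails if it takes over 51 s, if anything falls off the work surface, if the arm or the gripper's body presses on something with over 40 N, if the wrist force passes 120 N, or if a joint passes its speed limit or range.

## Working session

There is one attempt and no reset: what is moved stays moved. The work goes in short steps, Python scripts to look and compute and a tool call to move; the robot and the scene stay as the last step left them, time stands still between calls to the robot, and variables do not carry over. Pictures are saved under pics/ and viewed, at most 10 in all, crops included, and the job is handed in when it is done.

Besides the shell and the picture viewer there is one more tool, called after ">>>" as name(argument=value, ...), one argument or row to a line, values as JSON. move_arm: Moves the arm, as the interface text tells. Its arguments: {"type":"object","properties":{"steps":{"type":"string"},"squeeze":{"type":"number"}},"required":["steps"]}

```bash
mkdir -p pics
cat > h.py <<'E'
import numpy as np, cv2
from workcell import arm
def world(s,uv,T=None):
    T=s["extrinsics"] if T is None else T
    u,v=uv; d=s["depth"][int(v),int(u)]
    p=np.array([(u-s["cx"])/s["fx"]*d,(v-s["cy"])/s["fy"]*d,d,1]); return (np.array(T)@p)[:3]
E
python3 - <<'E'
from h import *
ims=[]
for c in ("side","top"):
    s=arm.snapshot(c); ims.append(s["img"]); np.savez(""+c,**s)
    for l in ("dowel_center","release_hole","drawer","tray_in"):
        for r in arm.landmark_of(l,c):
            p=np.array(r["point"]); q=np.linalg.inv(np.array(s["extrinsics"]))@np.r_[p,1]
            print(c,l,round(r["confidence"],2),p.round(),(int(q[0]/q[2]*s["fx"]+s["cx"]),int(q[1]/q[2]*s["fy"]+s["cy"])))
cv2.imwrite("pics/a.png",cv2.resize(ims[0],(800,600)));cv2.imwrite("pics/b.png",cv2.resize(ims[1],(800,600)))
E
```

```text
side dowel_center 0.54 [627.  23.  60.] (170, 210)
side release_hole 0.91 [534. 235. 102.] (189, 266)
side release_hole 0.85 [274. 268.  97.] (344, 295)Traceback (most recent call last):
  File "<stdin>", line 6, in <module>
ValueError: it knows: dowel_center, release_hole, tray_in
```

Run:
```python
from h import *
ims=[]
for c in ("side","top"):
    s=arm.snapshot(c); ims.append(s["img"]); np.savez(""+c,**s)
    for l in ("dowel_center","release_hole","tray_in"):
        for r in arm.landmark_of(l,c):
            p=np.array(r["point"]); q=np.linalg.inv(np.array(s["extrinsics"]))@np.r_[p,1]
            print(c,l,round(r["confidence"],2),p.round(),(int(q[0]/q[2]*s["fx"]+s["cx"]),int(q[1]/q[2]*s["fy"]+s["cy"])))
cv2.imwrite("pics/a.png",cv2.resize(ims[0],(800,600)));cv2.imwrite("pics/b.png",cv2.resize(ims[1],(800,600)))
```

```text
side dowel_center 0.65 [624.  18.  58.] (171, 209)
side release_hole 0.91 [275. 267.  98.] (344, 294)
side release_hole 0.87 [536. 233.  98.] (188, 267)
side tray_in 0.82 [ 472. -279.    5.] (255, 166)
top dowel_center 0.49 [628.  20.  54.] (254, 124)
top release_hole 0.86 [534. 239.  99.] (172, 150)
top release_hole 0.72 [282. 268. 100.] (155, 243)
top tray_in 0.9 [ 470. -280.    6.] (357, 185)
top tray_in 0.37 [629.  19.  56.] (255, 124)
```

View pics/a.png

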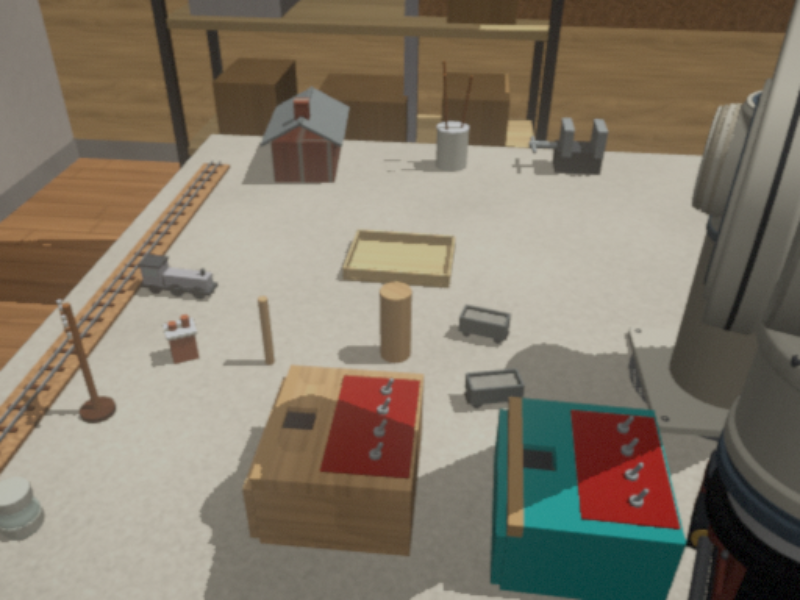

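View pics/b.png

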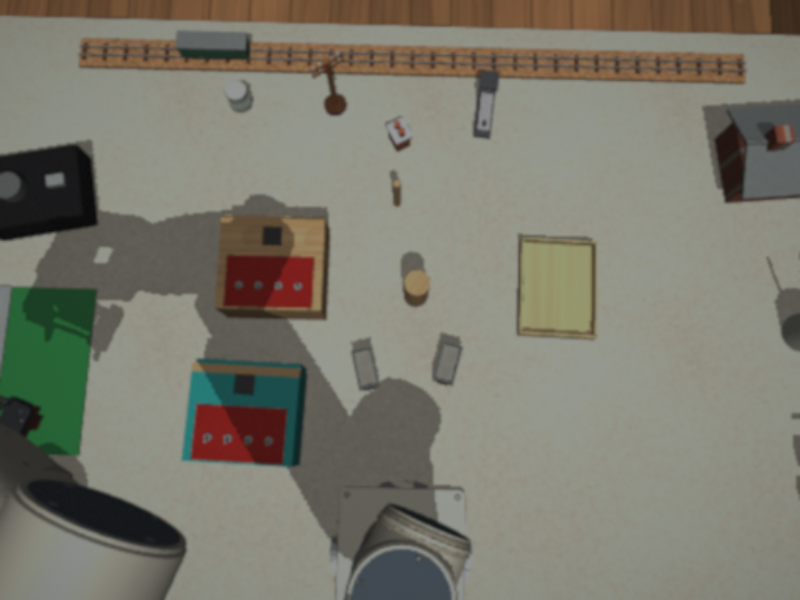

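The side view (800-wide picture) shows:
- **Dowels:** slim one at (266,330), thick one at (395,322).
- **Boxes:** pine box with its hole at (300,419), drawer facing away from the robot (+x). The teal look-alike has its hole at (540,459).
- **Tray:** at (400,258).

The slim dowel and the pine box fit the description. One enlarged crop will confirm this.

Run:
```python
from h import *
o=arm.get_obs(); print(np.round(o["eef_rot"],3).tolist(), o["clock"],o["eef_pos"])
s=dict(np.load("side.npz")); t=dict(np.load("top.npz"))
for uv in [(168,197),(169,205),(170,213),(171,221)]: print("dowel side",world(s,uv).round(1))
for uv in [(253,115),(254,118),(254,122)]: print("dowel top",world(t,uv).round(1))
for n,uv in dict(hole_s=(191,268),).items(): print(n,world(s,uv).round(1))
for uv in [(174,151),(160,141),(205,142),(266,183)]: print("top",uv,world(t,uv).round(1))
# dark hole pixels in top
g=cv2.cvtColor(t["img"],cv2.COLOR_BGR2GRAY)[141:162,160:190]; v,u=np.where(g<70); print("hole px",u.mean()+160,v.mean()+141,len(u), world(t,(u.mean()+160,v.mean()+141)).round(1))
# box top edge yaw
pts=[world(t,(u,v)) for v in range(130,210,2) for u in range(130,220,2)]
pts=np.array([p for p in pts if 92<p[2]<106]); print(cv2.minAreaRect(pts[:,:2].astype(np.float32)))
cv2.imwrite("pics/c.png",cv2.resize(s["img"][170:360,130:300],(716,600*800//800),interpolation=cv2.INTER_CUBIC))
```

```text
[[-0.936, 0.353, 0.0], [0.353, 0.936, 0.0], [-0.0, 0.0, -1.0]] 0.55 [220.61865998 584.76445712 247.67336142]
dowel side [625.4  29.1  99.4]
dowel side [626.2  26.4  77. ]
dowel side [625.7  27.9  57. ]
dowel side [625.9  27.   34.8]
dowel top [636.   24.7 109.9]
dowel top [625.7  21.7 115. ]
dowel top [626.1  21.8  81.8]
hole_s [532.2 232.4  96.8]
top (174, 151) [532.7 235.9  96.3]
top (160, 141) [559.5 275.4  97.2]
top (205, 142) [557.9 152.3 104.1]
top (266, 183) [446.4 -14.7 116.2]
hole px 173.5204678362573 150.5263157894737 171 [534.8 237.9  93.3]
((484.35107421875, 237.2286834716797), (161.50567626953125, 180.65216064453125), 0.22606439888477325)
```

View pics/c.png

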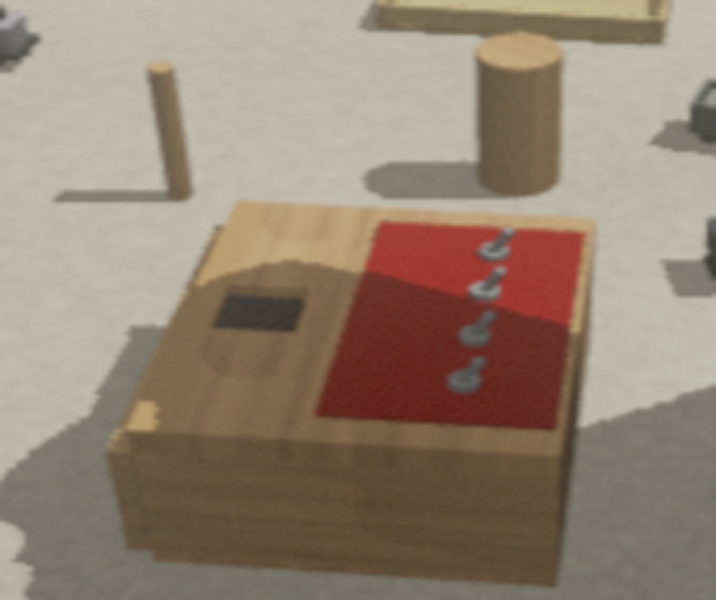

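The crop confirms the slim dowel at (170,130) and the pine box with its dark hole at (260,310), drawer front on the left (+x). The estimates are dowel (625,21) and hole (534,237). I'll move above the dowel.

>>> move_arm(
  steps="-1 27 -37.5 0 0 0 0;-1 27 -37.5 0 0 0 0;-1 27 -37.5 0 0 0 0;-1 27 -37.5 0 0 0 0;-1 27 -37.5 0 0 0 0",
  squeeze=20,
)

```text
clock: 1.05
eef_pos: [356.4, 395.8, 247.9]
eef_rot: [[-0.936, 0.353, 0.0], [0.353, 0.936, 0.0], [-0.0, 0.0, -1.0]]
ft_force: [0.8, 0.4, 0.8]
finger_gap: 88.2
grip_force: 0.0
```

>>> move_arm(
  steps="-1 27 -37.5 0 0 0 0;-1 27 -37.5 0 0 0 0;-1 27 -37.5 0 0 0 0;-1 27 -37.5 0 0 0 0;-1 27 -37.5 0 0 0 0",
)

```text
clock: 1.55
eef_pos: [491.6, 208.1, 248.0]
eef_rot: [[-0.936, 0.353, 0.001], [0.353, 0.936, 0.0], [-0.0, 0.001, -1.0]]
ft_force: [0.7, 0.0, -0.6]
finger_gap: 87.8
grip_force: 0.0
```

>>> move_arm(
  steps="-1 27 -37.5 0 0 0 0;-1 27 -37.5 0 0 0 0;-1 27 -37.5 0 0 0 0;-1 27 -37.5 0 0 0 0;-1 0 0 0 0 0 0",
)

```text
clock: 2.05
eef_pos: [601.5, 55.6, 247.8]
eef_rot: [[-0.934, 0.357, 0.002], [0.357, 0.934, -0.001], [-0.002, 0.0, -1.0]]
ft_force: [-0.2, 0.6, 1.1]
finger_gap: 87.6
grip_force: 0.0
```

Run:
```python
from h import *
o=arm.get_obs(); s=arm.snapshot("wrist")
T=np.eye(4); T[:3,:3]=o["eef_rot"]; T[:3,3]=o["eef_pos"]; M=T@np.array(s["mount"])
print(o["eef_pos"],np.array(s["mount"])[:3,3])
for l in ("dowel_center",):
    for r in arm.landmark_of(l,"wrist"): print(r)
    for r in arm.masks_of(l,"wrist"):
        v,u=np.where(r["region"]); P=np.array([world(s,p,M) for p in zip(u,v) if s["depth"][p[1],p[0]]>0])
        k=P[P[:,2]>106]; print(r["confidence"],len(P),P[:,2].max(),len(k),k.mean(0), (u.mean(),v.mean()))
cv2.imwrite("pics/d.png",s["img"])
```

```text
[601.48631007  55.64840875 247.84083368] [ 7.16251324e+01 -1.23305739e-02 -1.36416990e+02]
0.91 394 110.77359126896215 129 [627.04251852  22.73981615 109.13182712] (np.float64(232.9823677581864), np.float64(208.8413098236776))
```

View pics/d.png

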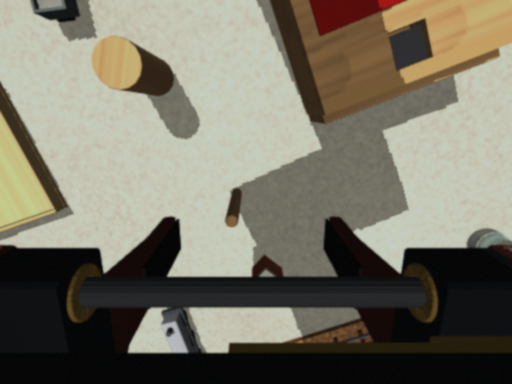

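The wrist view shows the slim dowel standing at about (233,205), clear between the fingers' paths. The thick one is at (120,65), well away. The dowel's top is near (626.5,22).

>>> move_arm(
  steps="-1 25 -34 0 0 0 0;-1 0 0 -45 0 0 0;-1 0 0 -45 0 0 0;-1 0 0 -45 0 0 0;-1 0 0 -32 0 0 0",
)

```text
clock: 2.7
eef_pos: [621.5, 27.4, 78.2]
eef_rot: [[-0.936, 0.351, -0.003], [0.351, 0.936, 0.0], [0.003, -0.001, -1.0]]
ft_force: [0.1, -0.2, -0.5]
finger_gap: 87.9
grip_force: 0.0
```

>>> move_arm(
  steps="-1 0 0 0 0 0 0;0.5 0 0 0 0 0 0;1 0 0 0 0 0 0;1 0 0 0 0 0 0;1 0 0 0 0 0 0",
  squeeze=20,
)

```text
clock: 3.2
eef_pos: [624.6, 25.9, 82.5]
eef_rot: [[-0.936, 0.353, 0.003], [0.353, 0.936, 0.0], [-0.003, 0.001, -1.0]]
ft_force: [-0.1, 0.5, 0.4]
finger_gap: 59.1
grip_force: 0.0
```

>>> move_arm(
  steps="1 0 0 0 0 0 0;1 0 0 0 0 0 0;1 0 0 0 0 0 0;1 0 0 0 0 0 0;1 0 0 0 0 0 0",
)

```text
clock: 3.7
eef_pos: [623.5, 25.7, 80.6]
eef_rot: [[-0.936, 0.353, -0.0], [0.353, 0.936, -0.0], [0.0, -0.0, -1.0]]
ft_force: [0.6, -0.7, 0.4]
finger_gap: 19.2
grip_force: 0.0
```

>>> move_arm(
  steps="0.5 2.5 -3 0 0 0 0;1 0 0 0 0 0 0;1 0 0 0 0 0 0;1 0 0 0 0 0 0;1 0 0 0 0 0 0",
)

```text
clock: 4.2
eef_pos: [626.1, 22.8, 80.6]
eef_rot: [[-0.936, 0.353, -0.0], [0.353, 0.936, -0.0], [0.0, -0.0, -1.0]]
ft_force: [0.3, 1.5, -0.7]
finger_gap: 13.5
grip_force: 20.0
```

Run:
```python
from h import *
o=arm.get_obs(); print(o["eef_pos"],o["finger_gap"],o["grip_force"])
for c in ("side","top"):
    s=arm.snapshot(c)
    for l in ("dowel_center","release_hole"):
        print(c,l,[(round(r["confidence"],2),np.round(r["point"]).tolist()) for r in arm.landmark_of(l,c)])
```

```text
[626.07411565  22.75603068  80.63864719] 13.538429298674805 19.99993622303009
side dowel_center [(0.42, [624.0, 21.0, 54.0])]
side release_hole [(0.83, [530.0, 234.0, 101.0]), (0.82, [275.0, 269.0, 98.0])]
top dowel_center []
top release_hole []
```

>>> move_arm(
  steps="1 0 0 20 0 0 0;1 0 0 35 0 0 0;1 0 0 35 0 0 0;1 0 0 35 0 0 0;1 0 0 10 0 0 0",
)

```text
clock: 5.0
eef_pos: [628.0, 22.8, 219.7]
eef_rot: [[-0.936, 0.353, 0.006], [0.353, 0.936, 0.0], [-0.006, 0.002, -1.0]]
ft_force: [0.4, 0.2, 0.1]
finger_gap: 13.9
grip_force: 20.0
```

>>> move_arm(
  steps="1 -15 36 0 0 0 0;1 -16 36 0 0 0 0;1 -15 36 0 0 0 0;1 -16 36 0 0 0 0;1 -15 35 0 0 0 0",
)

```text
clock: 5.5
eef_pos: [547.7, 202.9, 214.6]
eef_rot: [[-0.936, 0.353, -0.001], [0.353, 0.936, -0.0], [0.001, -0.001, -1.0]]
ft_force: [-0.5, 0.5, -0.9]
finger_gap: 13.7
grip_force: 20.0
```

>>> move_arm(
  steps="1 -15 35 0 0 0 0;1 0 0 0 0 0 0;1 0 0 0 0 0 0;1 0 0 0 0 0 0",
)

```text
clock: 5.9
eef_pos: [534.2, 236.0, 215.1]
eef_rot: [[-0.935, 0.353, -0.001], [0.353, 0.935, -0.001], [0.0, -0.001, -1.0]]
ft_force: [0.3, -0.7, -0.1]
finger_gap: 13.7
grip_force: 20.0
```

Run:
```python
from h import *
o=arm.get_obs(); print(o["eef_pos"],o["finger_gap"],o["grip_force"])
s=arm.snapshot("wrist")
T=np.eye(4); T[:3,:3]=o["eef_rot"]; T[:3,3]=o["eef_pos"]; M=T@np.array(s["mount"])
print([(round(r["confidence"],2),np.round(r["point"]).tolist()) for l in ("release_hole","dowel_center") for r in arm.landmark_of(l,"wrist")])
s2=arm.snapshot("side")
print([(round(r["confidence"],2),np.round(r["point"]).tolist()) for l in ("release_hole","dowel_center") for r in arm.landmark_of(l,"side")])
np.savez("w",M=M,**s)
a=cv2.resize(s["img"],(400,300)); b=cv2.resize(s2["img"][160:340,90:330],(400,300))
cv2.imwrite("pics/e.png",np.hstack([a,b]))
```

```text
[534.18659584 235.98080383 215.06316503] 13.658561906896834 19.999962151050568
[(0.84, [530.0, 233.0, 98.0]), (0.7, [533.0, 236.0, 191.0])]
[(0.89, [277.0, 269.0, 99.0]), (0.87, [537.0, 236.0, 98.0]), (0.78, [531.0, 234.0, 190.0])]
```

View pics/e.png

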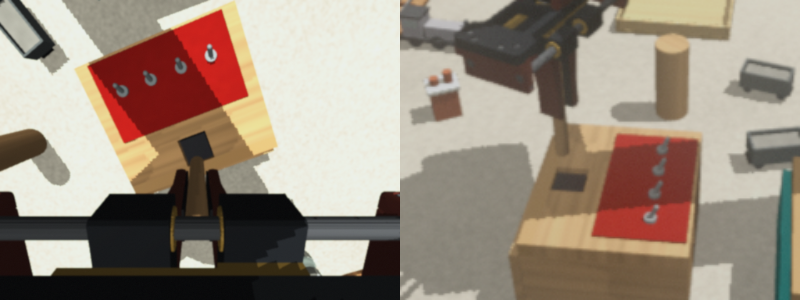

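The wrist view shows the held dowel in line with the dark hole at (195,147). The side view shows it upright above the box. I'll lower it to just over the mouth and look once more.

>>> move_arm(
  steps="1 0 0 -15 0 0 0;1 0 0 -13 0 0 0;1 0 0 0 0 0 0;1 0 0 0 0 0 0",
)

```text
clock: 6.6
eef_pos: [533.6, 236.6, 186.7]
eef_rot: [[-0.936, 0.353, -0.002], [0.353, 0.936, -0.001], [0.001, -0.001, -1.0]]
ft_force: [0.6, 0.4, -0.7]
finger_gap: 13.7
grip_force: 20.0
```

Run:
```python
from h import *
o=arm.get_obs(); print(o["eef_pos"])
s=arm.snapshot("wrist"); s2=arm.snapshot("side")
a=cv2.resize(s["img"][100:260,150:350],(400,320)); b=cv2.resize(s2["img"][210:306,140:260],(400,320))
cv2.imwrite("pics/f.png",np.hstack([a,b]))
```

```text
[533.63528172 236.56694342 186.70063255]
```

View pics/f.png

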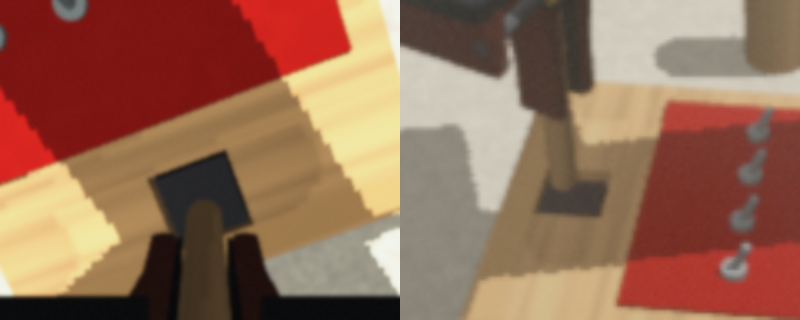

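The dowel's end sits just above the hole in both views, with side-view end (565,188) over a hole spanning 540–607 by 180–215. It's well centred, so I'll push slowly.

>>> move_arm(
  steps="1 0 0 -6 0 0 0;1 0 0 -5 0 0 0;1 0 0 -4 0 0 0;1 0 0 -4 0 0 0;1 0 0 -4 0 0 0",
)

```text
clock: 7.2
eef_pos: [534.3, 236.8, 165.2]
eef_rot: [[-0.936, 0.353, 0.001], [0.353, 0.936, 0.0], [-0.0, 0.0, -1.0]]
ft_force: [-1.6, -0.5, 7.8]
finger_gap: 13.7
grip_force: 20.0
```

>>> move_arm(
  steps="1 0 0 -4 0 0 0;1 0 0 -2 0 0 0;1 0 0 0 0 0 0;1 0 0 0 0 0 0;1 0 0 0 0 0 0",
)

```text
clock: 7.7
eef_pos: [534.0, 236.8, 158.6]
eef_rot: [[-0.936, 0.353, -0.0], [0.353, 0.936, -0.0], [0.0, -0.0, -1.0]]
ft_force: [-0.8, 0.1, -0.8]
finger_gap: 13.5
grip_force: 20.0
```

Run:
```python
from h import *
o=arm.get_obs(); print(o["eef_pos"],o["ft_force"],o["finger_gap"])
s2=arm.snapshot("side"); print([(np.round(r["point"]).tolist()) for r in arm.landmark_of("dowel_center","side")])
cv2.imwrite("pics/g.png",cv2.resize(s2["img"][190:360,90:290],(600,510)))
```

```text
[534.02180429 236.7559807  158.5884582 ] [-0.83824212  0.05794395 -0.82304143] 13.53416254122426
[[532.0, 236.0, 135.0]]
```

View pics/g.png

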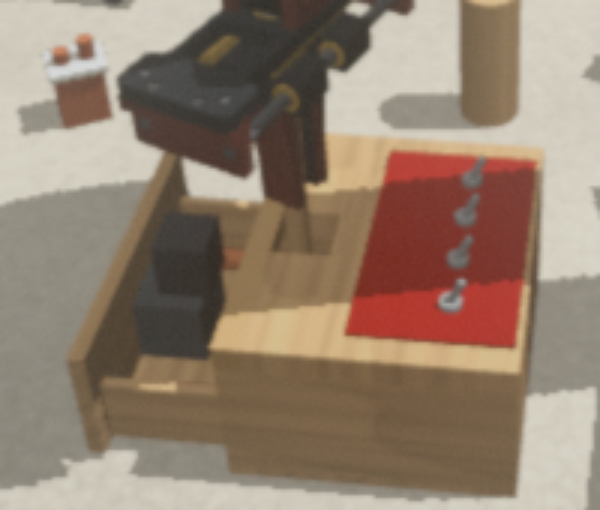

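The drawer stands fully open (front panel at (130,310)), and the dowel is still in the hole. I'll lift it and carry it to the tray at (471,-280).

>>> move_arm(
  steps="1 0 0 15 0 0 0;1 0 0 25 0 0 0;1 0 0 25 0 0 0;1 0 0 10 0 0 0;1 0 0 0 0 0 0",
)

```text
clock: 8.3
eef_pos: [535.1, 237.2, 235.9]
eef_rot: [[-0.936, 0.353, 0.004], [0.353, 0.936, 0.002], [-0.003, 0.003, -1.0]]
ft_force: [0.1, 0.0, -0.8]
finger_gap: 14.1
grip_force: 20.0
```

>>> move_arm(
  steps="1 -5 -43 0 0 0 0;1 -5 -43 0 0 0 0;1 -5 -43 0 0 0 0;1 -5 -43 0 0 0 0;1 -5 -43 0 0 0 0",
)

```text
clock: 8.8
eef_pos: [508.0, 20.2, 232.7]
eef_rot: [[-0.936, 0.353, -0.002], [0.353, 0.936, -0.0], [0.002, -0.001, -1.0]]
ft_force: [0.5, 0.7, 0.2]
finger_gap: 13.4
grip_force: 20.0
```

>>> move_arm(
  steps="1 -5 -43 0 0 0 0;1 -5 -43 0 0 0 0;1 -5 -43 0 0 0 0;1 -5 -43 0 0 0 0;1 -5 -43 0 0 0 0",
)

```text
clock: 9.3
eef_pos: [483.0, -194.7, 232.7]
eef_rot: [[-0.936, 0.353, -0.002], [0.353, 0.936, 0.001], [0.002, 0.0, -1.0]]
ft_force: [0.6, 0.1, -0.4]
finger_gap: 13.7
grip_force: 20.0
```

>>> move_arm(
  steps="1 -6 -43 0 0 0 0;1 -6 -43 0 0 0 0;1 0 0 0 0 0 0;1 0 0 0 0 0 0",
)

```text
clock: 9.7
eef_pos: [471.2, -279.5, 232.5]
eef_rot: [[-0.935, 0.355, -0.002], [0.355, 0.935, 0.001], [0.002, 0.001, -1.0]]
ft_force: [-1.0, -0.1, -0.7]
finger_gap: 13.7
grip_force: 20.0
```

Run:
```python
from h import *
for c in ("side","top"):
    s=arm.snapshot(c)
    for l in ("dowel_center","tray_in"):
        print(c,l,[(round(r["confidence"],2),np.round(r["point"]).tolist()) for r in arm.landmark_of(l,c)])
```

```text
side dowel_center [(0.47, [468.0, -279.0, 208.0])]
side tray_in [(0.87, [469.0, -280.0, 7.0])]
top dowel_center []
top tray_in [(0.66, [469.0, -275.0, 6.0])]
```

>>> move_arm(
  steps="1 0 0 -40 0 0 0;1 0 0 -40 0 0 0;1 0 0 -40 0 0 0;1 0 0 -15 0 0 0;1 0 0 0 0 0 0",
)

```text
clock: 10.5
eef_pos: [471.2, -278.0, 97.0]
eef_rot: [[-0.936, 0.352, -0.004], [0.352, 0.936, 0.002], [0.004, 0.001, -1.0]]
ft_force: [0.6, -0.1, -0.5]
finger_gap: 13.6
grip_force: 20.0
```

>>> move_arm(
  steps="1 0 0 -5 0 0 0;1 0 0 -3 0 0 0;1 0 0 -2 0 0 0;1 0 0 0 0 0 0;1 0 0 0 0 0 0",
)

```text
clock: 11.0
eef_pos: [472.4, -279.5, 89.3]
eef_rot: [[-0.936, 0.353, 0.001], [0.353, 0.936, -0.001], [-0.001, -0.0, -1.0]]
ft_force: [-0.2, 0.3, -0.4]
finger_gap: 13.9
grip_force: 20.0
```

>>> move_arm(
  steps="1 0 0 -1.5 0 0 0;1 0 0 -1.5 0 0 0;1 0 0 0 0 0 0;1 0 0 0 0 0 0",
)

```text
clock: 11.4
eef_pos: [472.1, -279.3, 85.6]
eef_rot: [[-0.936, 0.353, -0.0], [0.353, 0.936, 0.0], [0.0, 0.0, -1.0]]
ft_force: [-0.0, -0.4, -0.9]
finger_gap: 13.3
grip_force: 20.0
```

Nearly touching the floor, so I'll open gently, then retreat straight up.

>>> move_arm(
  steps="0.6 0 0 0 0 0 0;0.5 0 0 0 0 0 0;0.2 0 0 0 0 0 0;-0.2 0 0 0 0 0 0;-0.6 0 0 0 0 0 0",
)

```text
clock: 11.9
eef_pos: [472.1, -279.2, 85.7]
eef_rot: [[-0.936, 0.353, 0.0], [0.353, 0.936, 0.0], [-0.0, 0.0, -1.0]]
ft_force: [0.9, 0.4, 0.3]
finger_gap: 42.5
grip_force: 0.0
```

>>> move_arm(
  steps="-1 0 0 0 0 0 0;-1 0 0 0 0 0 0;-1 0 0 0 0 0 0;-1 0 0 0 0 0 0;-1 0 0 0 0 0 0",
)

```text
clock: 12.4
eef_pos: [472.1, -279.2, 85.7]
eef_rot: [[-0.936, 0.353, -0.0], [0.353, 0.936, 0.0], [0.0, 0.0, -1.0]]
ft_force: [1.0, 0.6, -0.4]
finger_gap: 82.2
grip_force: 0.0
```

>>> move_arm(
  steps="-1 0 0 20 0 0 0;-1 0 0 40 0 0 0;-1 0 0 40 0 0 0;-1 0 0 40 0 0 0;-1 0 0 0 0 0 0",
)

```text
clock: 12.9
eef_pos: [474.8, -280.9, 231.1]
eef_rot: [[-0.936, 0.353, 0.008], [0.353, 0.936, -0.005], [-0.01, -0.002, -1.0]]
ft_force: [0.8, -0.0, -0.4]
finger_gap: 87.8
grip_force: 0.0
```

>>> move_arm(
  steps="-1 0 0 0 0 0 0;-1 0 0 0 0 0 0;-1 0 0 0 0 0 0",
)

```text
clock: 13.2
eef_pos: [471.3, -278.7, 224.1]
eef_rot: [[-0.936, 0.353, -0.002], [0.353, 0.936, 0.002], [0.003, 0.001, -1.0]]
ft_force: [0.0, 1.4, -0.3]
finger_gap: 87.9
grip_force: 0.0
```

Run:
```python
from h import *
o=arm.get_obs(); print(o["eef_pos"],o["finger_gap"],o["clock"])
s=arm.snapshot("side"); print([(np.round(r["point"]).tolist()) for r in arm.landmark_of("dowel_center","side")])
cv2.imwrite("pics/i.png",cv2.resize(s["img"],(800,600)))
```

```text
[ 471.30896697 -278.74648398  224.13020413] 87.89589212296636 13.2
[[471.0, -279.0, 63.0]]
```

View pics/i.png

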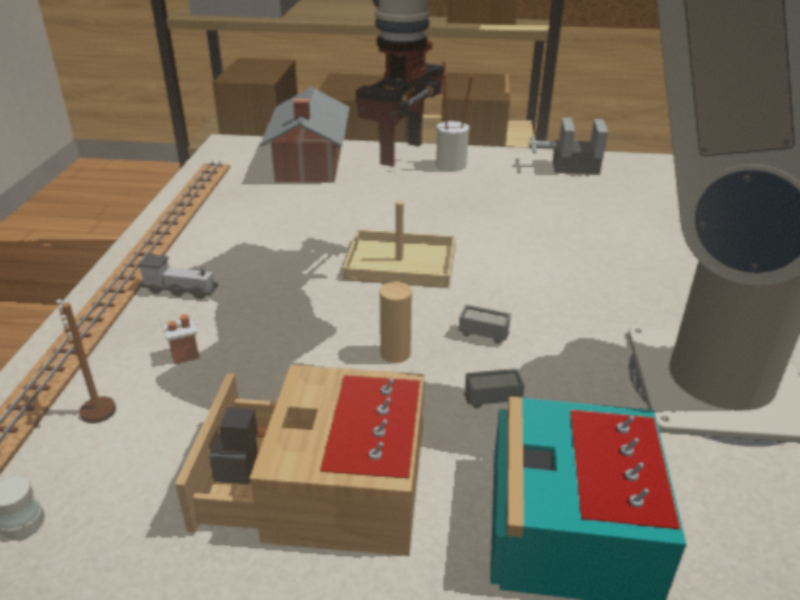

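The dowel stands free in the tray at (400,232), the drawer is open at (220,450), and the gripper is clear of everything.

```bash
python3 -c "
from workcell import arm
print(arm.hand_in())"
```

```text
the job is handed in; nothing more can be done
None
```

The job is handed in: the slim dowel released the catch, the pine box's drawer is open, and the dowel stands released in the plywood tray; no verdict came back.

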